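# Mark a stud offcut in the sprung marking jig

### The arm

A 6-joint arm with a two-finger parallel gripper is mounted at the origin on the work surface. World frame = base frame: x ahead of the robot, y to its left, z up, the work surface at z = 0. Lengths are in m, angles in rad, forces in N, time in s.
With the tool pointing down it reaches from about 0.4 to 0.925 m from the base axis. Payload 3.4 kg.
Tool frame: the origin (TCP) lies at the very end of the fingers, on their centre line; the grasp point (between the pads) lies 19 mm behind it; z points along the fingers, x is the direction in which the jaws open and shut, and the axes are right-handed (so a half turn about z gives the same grasp; the last joint's range is limited). The gripper opens to 85 mm and grips with 20 to 120 N. Pads are 22 mm wide; open, the fingers measure 114 mm over their backs; the gripper's body (76 mm by 85 mm) begins 54 mm behind the grasp point. The pads swing forward as they close: fully open they stand 13 mm farther back than shut.
Start: joints at [1.175, 0.307, 1.506, -0, 1.328, -0.073], TCP at [0.182, 0.545, 0.231] pointing down, gripper open.
Joint ranges: [-3.12, 3.12], [-1.05, 2.28], [0.14, 2.33], [-1.42, 4.57], [0.1, 2.73], [-2.68, 2.68]. Speed limits (rad/s): [2.57, 2.57, 3.14, 3.14, 3.14, 3.14].

### API

Orientations are given as a rotation vector (axis times angle).
In Python, from bench import arm, eyes gives the robot as it stands. The module is installed in compiled form; this text tells all that it offers.
- The arm moves only by the shell command python3 -m handwheel 'ROWS' [FORCE]. ROWS is JSON, a list of rows, each an object with "travel": the shift along the tool's x, y, z in cm, a list of three; "twist": the turn about the tool's z in degrees; "claw": the gripper's target within -1 to 1 (fully open at 1, half-way at 0, shut at -1). In form: [{"travel": [x, y, z], "twist": twist, "claw": claw}, ...]. A call has 1 to 8 rows; each row is the pose to reach, as a shift and turn from the pose commanded when the call began, along the tool's axes at that moment; what a row does not reach only later rows make up. A row lasts 1/8 s, in which the tool goes at most 62.5 mm and 10.7 degrees, less where a joint would pass 70% of its speed; a pose out of reach is approached as far as the arm can. A call with a gripper value outside its range is refused whole. The fingers move at their own pace and stop on an object; FORCE is the grip in N (left out, the last holds). Time passes only in rows, so rows that repeat a pose let the fingers close. It gives the time, the measured TCP pose, the force and the opening at its end, in the units of the state.
- arm.sense(): the state, without advancing time (a new reading comes with each control period).
- eyes.get_image(name): name is "side" or "top" or "wrist"; returns a dict with "pixels" (480x640x3 uint8, red, green, blue), "fx", "fy", "cx", "cy" (pixels), "eye" and "attitude" of the camera in the world. Camera axes: x right, y up, looking along -z (the intrinsics and any distortion apply to the point x, -y, -z); pixel columns grow to the right and rows downward; lengths in m; the calibration is good to about 2 mm. The wrist camera is an equidistant fisheye: a pixel r from the principal point sees the ray r / f radians off the axis. A picture is of the moment at which its call begins. There is no depth.
- arm.hand_in(): hands the job in, once; it reports no verdict.
The state is a dict: "t": time; "q": joint angles; "dq": joint speeds; "joint_torque": joint torques, N m; "tcp_pos": TCP position; "ee_rot": TCP orientation; "force": force on the tool from outside, world axes, zero at the start; "torque": the same for the moment, N m; "width": finger opening in m.
Only numpy, scipy, OpenCV 4.12 (cv2) and the standard library are available. Lean on these libraries where they do the work, as an engineer would, in place of code of your own. Each camera call takes 0.05 s, during which the arm holds its last target.

### The job

Push the stud offcut into the marking jig until its end is fully home against the end stop. Then take the hand tamper and press the jig's sprung plate squarely down until it bottoms out level, and hold it there for about a second. Let the plate spring back up and stand the tamper upright, wholly on its black rest pad, leaving the offcut home and the other things where they are.

Things in the scene. Friction and masses are not known exactly. Their poses are not given: they have to be found in the camera images.
- jig: Fixed marking jig: plywood base 230 x 165 x 12 mm, an aluminium rail each side, a dark steel end stop and a sprung steel plate above. Origin on the bench below the plate's centre; z up; +x is the way in, from mouth to stop. Base: x -160 to +70, y +-82.5. Rails: 94 mm apart inside, 9 thick, tops 38 mm above the bench, x -60 to +50. Only the offcut stands on the base from x -160 to -60.
- jig_stop (a point): Centre of the end stop's front face, 31 mm above the bench, at jig x = +50, y = 0. Axes as the jig's. The stop reaches 46 mm above the bench, entirely below the plate's lowest position.
- press_plate: The jig's sprung steel plate, 100 (jig x) x 155 (jig y) x 8 mm, on four corner springs. Origin at the centre of its underside, axes as the jig's. Flat clear top 75 mm above the bench at rest, 60 mm when bottomed out (underside then 2 mm above the offcut). Pressed out of square or off-centre by a point it tips, up to 7 degrees (0.85 N m/rad about its y, 1.6 about its x).
- plate_travel (a joint): Downward travel of the plate's centre, 0 at rest (up) to 0.015 m (bottomed out on a hard stop). It starts to move at about 2 N and bottoms out at about 10 N; it springs back when released.
- offcut: Loose piece of pine stud, 140 x 89 x 38 mm, about 0.25 kg, lying flat on the jig base between the rails, sticking out of the mouth. Origin at the centre of its underside (12 mm above the bench); x along its length, towards the stop. It starts 40 to 65 mm short of the stop. When home its near end is at jig x = -90, clear of rails and plate.
- offcut_far (a point): Centre of the offcut's far end face, the one that must meet the stop; 31 mm above the bench.
- offcut_near (a point): Centre of the offcut's near end face, the one that sticks out towards the robot; 31 mm above the bench.
- tamper: Loose hand tamper, about 0.5 kg, standing upright on its rest: a square dark steel foot 80 x 80 x 14 mm with a straight square wooden handle 34 x 34 mm from its middle, 14 to 120 mm above the underside. Origin at the centre of the foot's flat underside; x and y along the sides of foot and handle (aligned), z up the handle.
- rest: Fixed flat black rubber pad, 130 x 130 x 10 mm, on the bench to one side of the jig; origin at the centre of its underside. The tamper starts on it and goes back on it.
- screw_tray: Bystander: fixed black open tray of screws, 120 x 150 x 40 mm, on the side of the jig away from the rest. Origin at the centre of its underside.
- glue_bottle: Bystander: loose yellow glue bottle, 60 mm across, 170 mm tall, standing on the bench. Origin at the centre of its underside.
- tape_measure: Bystander: loose grey tape measure with a round steel disc on each side, 70 x 40 x 66 mm, standing on the bench. Origin at the centre of its underside.
There are look-alikes about, which are no part of the job. Several things have the shape of the offcut; the one meant has the colours described above. Of the things shaped like the rest, the black one is meant.

How it is judged:
On the way, in this order (a step that is already met when the one before it is completed fails the run):
1. the offcut is home: its far end within 3 mm of the end stop (x of offcut_far in the frame of jig_stop above -0.003 m), for 0.2 s.
2. the tamper presses the plate to the bottom (travel over 13.5 mm), level within 2 degrees, for half a second, with the offcut home (value of joint plate_travel above 0.0135 m and angle between press_plate's own z axis and vertical below 0.035 rad and contact force between tamper and press_plate above 5 N and x of offcut_far in the frame of jig_stop above -0.004 m), for 0.5 s.
At the end, for the whole second after the job is handed in: The offcut's far end is within 4 mm of the stop, the plate is back up (travel under 3 mm), and the tamper stands upright (within 3.4 degrees) and still on the rest pad, its centre within 35 mm of the pad's; the bottle and tape measure have not moved more than 30 mm (x of offcut_far in the frame of jig_stop above -0.004 m and value of joint plate_travel below 0.003 m and horizontal distance between tamper and rest below 0.035 m and height (world z) of tamper between 0.006 and 0.014 m and angle between tamper's own z axis and vertical below 0.06 rad and linear speed of each of tamper, offcut below 0.02 m/s); the robot touches nothing.
It fails at once if the glue bottle is moved more than 30 mm (distance of glue_bottle from where it was at the start of the episode above 0.03 m).
It fails at once if the tape measure is moved more than 30 mm (distance of tape_measure from where it was at the start of the episode above 0.03 m).
It also fails if it takes over 72 s, if anything falls off the work surface, if the arm or the gripper's body presses on something with over 40 N, if the wrist force passes 120 N, or if a joint passes its speed limit or range.

## Working session

There is one attempt and no reset: what is moved stays moved. The work goes in short steps, Python scripts to look and compute and a shell command to move; the robot and the scene stay as the last step left them, time stands still between calls to the robot, and variables do not carry over. Pictures are saved under pics/ and viewed, and the job is handed in when it is done.

```bash
mkdir -p pics
cat > h.py <<'E'
import numpy as np, cv2
from bench import arm, eyes
from scipy.spatial.transform import Rotation as R
def snap(n,fn):
    im=eyes.get_image(n); cv2.imwrite('pics/'+fn,cv2.cvtColor(im['pixels'],cv2.COLOR_RGB2BGR))
    np.save('pics/'+fn+'.npy',im,allow_pickle=True); return im
def load(fn): return np.load('pics/'+fn+'.npy',allow_pickle=True).item()
E
python3 - <<'E'
from h import *
s=arm.sense(); print(s)
for n in ['side','top','wrist']:
    im=snap(n,n+'0.png'); print({k:v for k,v in im.items() if k!='pixels'})
E
```

```text
{'t': 0.0, 'q': array([ 1.17549967e+00,  3.07586312e-01,  1.50767396e+00,  1.50573386e-05,
        1.32842238e+00, -7.35052894e-02]), 'dq': array([-0.00056885, -0.00161403,  0.00211038, -0.00027204, -0.00239632,
        0.0001284 ]), 'joint_torque': array([ 1.56836650e-03, -4.57556534e+01, -2.51910335e+01, -8.50359766e-05,
        1.33504326e-02, -2.86295702e-06]), 'tcp_pos': array([0.18160157, 0.54482505, 0.23037322]), 'ee_rot': array([ 2.54775472,  1.83623168, -0.00280814]), 'force': array([ 0.53772548, -0.09094481, -0.69132864]), 'torque': array([ 0.00401454, -0.00093037,  0.01230329]), 'width': 0.08571396706810275}
{'fx': 499.7104938695545, 'fy': 499.7104938695545, 'cx': 320.68487443640134, 'cy': 238.90939121001423, 'eye': array([ 0.02334663, -0.70976655,  0.92343916]), 'attitude': array([ 0.71519447, -0.24960041, -0.6599573 ])}
{'fx': 495.5743544319226, 'fy': 495.5743544319226, 'cx': 320.8662599349691, 'cy': 235.20235905151424, 'eye': array([ 0.40233071, -0.07219666,  1.35074652]), 'attitude': array([ 0.04868569, -0.08605658, -1.59821796])}
{'fx': 371.64829954431775, 'fy': 371.64829954431775, 'cx': 314.1218781730478, 'cy': 233.36779118140672, 'eye': array([0.11464182, 0.56739892, 0.37258611]), 'attitude': array([-0.24749173, -0.17666364,  1.23961106])}
```

View pics/top0.png

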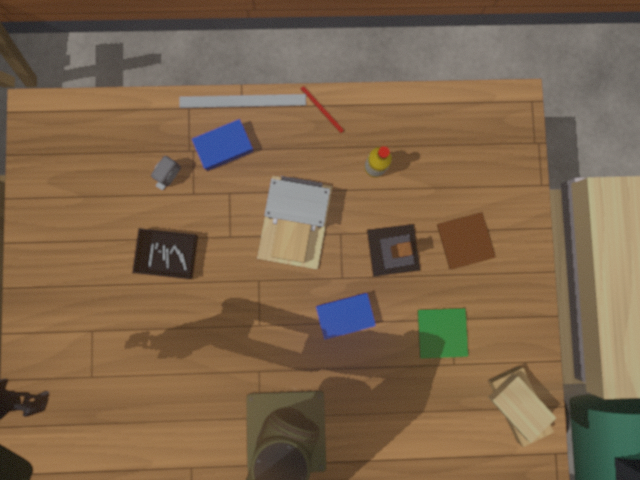

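View pics/side0.png

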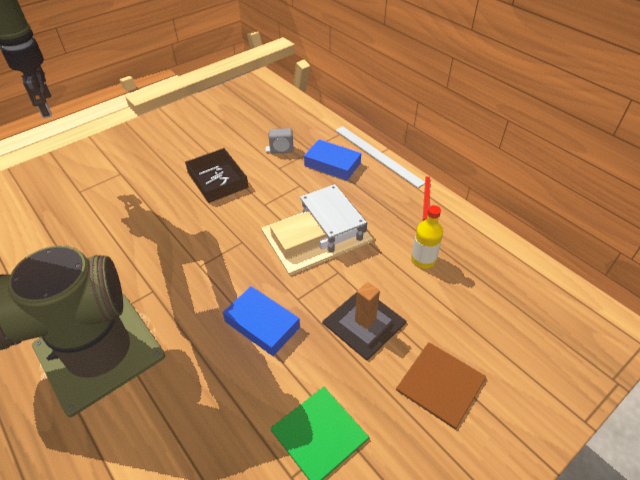

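The top view shows the jig at about (295,222), with the pine offcut in its mouth at about (291,240). The offcut's look-alikes are the blue blocks at (223,144) and (346,316) and the pine pile outside the bench at (522,408); only the one in the jig fits. The tamper stands on the black pad at (394,250). The brown pad (466,240) and the green pad (442,333) are look-alikes. Next I'll look at enlarged crops.

Run:
```python
from h import *
i=cv2.imread('pics/top0.png'); cv2.imwrite('pics/c1.png',cv2.resize(i[165:285,245:435],None,fx=4.2,fy=4.2,interpolation=cv2.INTER_CUBIC)[:,:798])
i=cv2.imread('pics/side0.png'); cv2.imwrite('pics/c2.png',cv2.resize(i[175:365,255:455],None,fx=3,fy=3,interpolation=cv2.INTER_CUBIC))
```

```text
(no output)
```

View pics/c1.png

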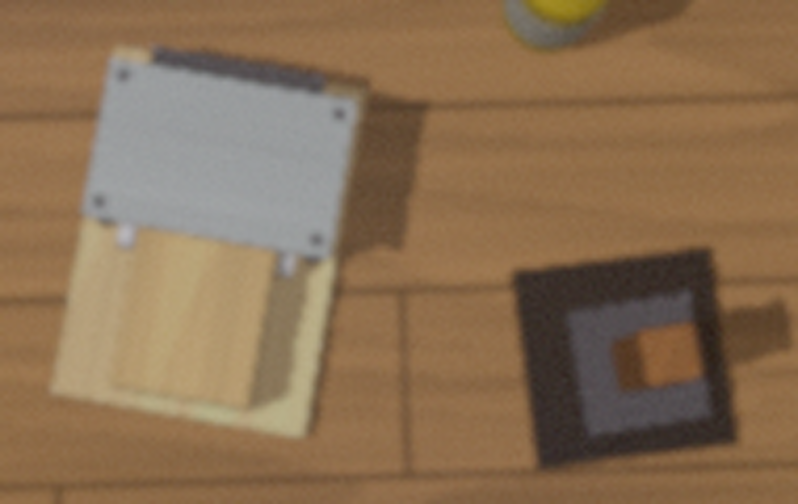

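View pics/c2.png

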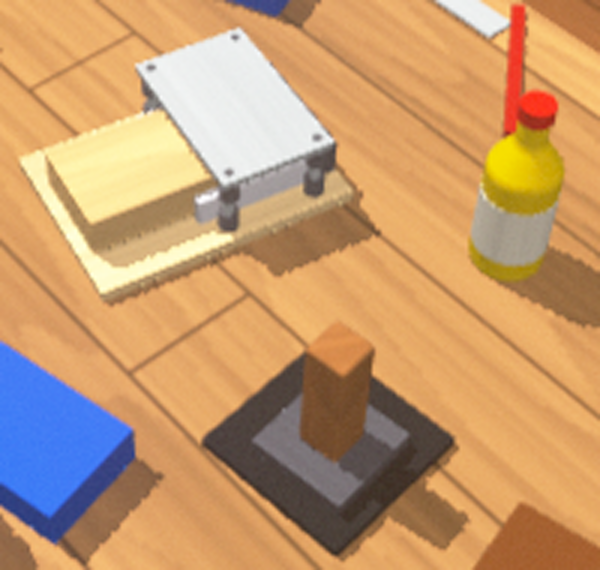

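```bash
cat >> h.py <<'E'
def ray(im,uv):
    uv=np.atleast_2d(uv).astype(float)
    d=np.c_[(uv[:,0]-im['cx'])/im['fx'],-(uv[:,1]-im['cy'])/im['fy'],-np.ones(len(uv))]
    return d@R.from_rotvec(im['attitude']).as_matrix().T
def onz(im,uv,z):
    d=ray(im,uv); return (im['eye']+d*((z-im['eye'][2])/d[:,2])[:,None])
def proj(im,P):
    c=(np.atleast_2d(P)-im['eye'])@R.from_rotvec(im['attitude']).as_matrix()
    return np.c_[im['cx']+im['fx']*c[:,0]/-c[:,2], im['cy']-im['fy']*c[:,1]/-c[:,2]]
def fit(W,M):
    # 2d rigid: W = R M + t
    W=np.array(W)[:,:2];M=np.array(M,float); a=W-W.mean(0);b=M-M.mean(0)
    th=np.arctan2((b[:,0]*a[:,1]-b[:,1]*a[:,0]).sum(),(a*b).sum())
    Rm=np.array([[np.cos(th),-np.sin(th)],[np.sin(th),np.cos(th)]]); t=W.mean(0)-Rm@M.mean(0)
    return t,np.degrees(th),np.abs(W-(M@Rm.T+t)).max()
E
python3 - <<'E'
from h import *
T=load('top0.png');S=load('side0.png')
c=lambda p:(np.array(p)+.5)/4.2-.5+[245,165]
s=lambda p:(np.array(p)+.5)/3-.5+[255,175]
def f(n,im,p,z,M): print(n,fit(onz(im,p,z),M))
P=[[.05,.0775],[.05,-.0775],[-.05,-.0775],[-.05,.0775]]
f('plate T',T,c([(110,55),(360,97),(325,259),(83,215)]),.075,P)
f('plate S',S,s([(136,68),(238,28),(335,145),(226,187)]),.075,[P[3],P[0],P[1],P[2]])
B=[[-.16,.0825],[-.16,-.0825]]
f('base T',T,c([(52,395),(308,438)]),.012,B)
f('base S',S,s([(20,157),(106,298)]),.012,B)
O=[[-.07,.0445],[-.07,-.0445]]
f('off T',T,c([(113,388),(247,410)]),.05,O)
f('off S',S,s([(47,158),(94,224)]),.05,O)
q=lambda a:[[a,a],[a,-a],[-a,-a],[-a,a]]
f('rest T',T,c([(515,272),(711,248),(736,440),(540,467)]),.01,q(.065))
f('rest S',S,s([(203,440),(310,350),(453,438),(338,553)]),.01,[q(.065)[3]]+q(.065)[:3])
f('foot T',T,c([(566,312),(690,290),(712,412),(588,437)]),.024,q(.04))
f('foot S',S,s([(252,440),(411,435),(342,505)]),.024,[[-.04,.04],[.04,-.04],[-.04,-.04]])
f('hand T',T,c([(636,335),(695,322),(704,380),(642,390)]),.13,q(.017))
f('hand S',S,s([(304,352),(336,322),(375,346),(341,375)]),.13,[q(.017)[3]]+q(.017)[:3])
for n,p,z in(('bottle',[388,165],.0),('tape',(165,172),.03),('tray',(166,254),.02)): print(n,onz(T,p,z))
E
```

```text
plate T (array([ 0.59987466, -0.04443132]), np.float64(-11.7282837598195), np.float64(0.0024633667410904614))
plate S (array([ 0.5981972 , -0.04767852]), np.float64(-11.254051438302337), np.float64(0.0022155352312574345))
base T (array([ 0.59872442, -0.04446784]), np.float64(-11.182556665740293), np.float64(0.000722712209405077))
base S (array([ 0.60024507, -0.0492159 ]), np.float64(-12.1199540012762), np.float64(0.0032781524192482536))
off T (array([ 0.52026983, -0.02865493]), np.float64(-10.967686984818268), np.float64(0.0021247190528569243))
off S (array([ 0.52198422, -0.0312607 ]), np.float64(-9.423262653445212), np.float64(0.003183974140362318))
rest T (array([ 0.47237351, -0.30216195]), np.float64(5.372643706919385), np.float64(0.002569889911860135))
rest S (array([ 0.4677328 , -0.30467066]), np.float64(7.309962459126019), np.float64(0.009321536287462906))
foot T (array([ 0.4674066 , -0.30822499]), np.float64(8.381946689012976), np.float64(0.0011601036775348295))
foot S (array([ 0.46781999, -0.3102923 ]), np.float64(7.8618411139851165), np.float64(0.0016289007129562383))
hand T (array([ 0.4651631 , -0.30739003]), np.float64(7.1665945044229336), np.float64(0.0022206181007057846))
hand S (array([ 0.46546175, -0.31022269]), np.float64(8.768489311238968), np.float64(0.0030967175066609065))
bottle [[ 0.70813857 -0.298244    0.        ]]
tape [[0.69689395 0.30838302 0.03      ]]
tray [[0.47696048 0.30923045 0.02      ]]
```

Fit results, with the cameras agreeing to about 3 mm except for the side view of the rest (9 mm residual) and the offcut's short near edge:

| Thing | x, y (m) | Yaw | Check |
|---|---|---|---|
| jig | (0.599, -0.046) | -11.5° | plate and base fits agree |
| offcut | (0.521, -0.030) | about -11° | gap to stop about 60 mm, within 40–65 mm |
| tamper | (0.467, -0.309) | 8° | foot and handle fits agree |
| rest | (0.472, -0.302), top view | 5.4° | tamper stands on it |

Next is the helper that turns a target pose into travel and twist.

```bash
cat >> h.py <<'E'
J=np.array([.599,-.046]); JY=np.radians(-11.5)
def jig(x,y,z):
    c,s=np.cos(JY),np.sin(JY); return np.array([J[0]+c*x-s*y,J[1]+s*x+c*y,z])
def go(P,xdir=None):
    """travel cm/twist deg to world P with tool x along yaw xdir (deg, mod 180)"""
    s=arm.sense(); M=R.from_rotvec(s['ee_rot']).as_matrix()
    tr=M.T@(np.array(P)-s['tcp_pos'])*100
    yaw=np.degrees(np.arctan2(M[1,0],M[0,0]))
    out=[np.round(tr,2),'yaw',round(yaw,2),'tilt',np.round(np.degrees(np.arccos(-M[2,2])),2)]
    if xdir is not None:
        # tool z down: positive twist lowers yaw
        tw=-((xdir-yaw+90)%180-90); out+=['twist',round(tw,2),'q6',s['q'][5]]
    print(*out); return tr
E
python3 - <<'E'
from h import *
s=arm.sense(); print(s['tcp_pos'])
go([.44,.25,.23],78.5); go(jig(-.182,0,.23),78.5); go(jig(-.182,0,.025),78.5)
E
```

```text
[0.18168688 0.54499335 0.23061114]
[-19.81  33.84   0.09] yaw 71.56 tilt 0.09 twist -6.94 q6 -0.07350338160677254
[-45.06  40.21   0.13] yaw 71.56 tilt 0.09 twist -6.94 q6 -0.07350338160677254
[-45.03  40.22  20.63] yaw 71.56 tilt 0.09 twist -6.94 q6 -0.07350338160677254
```

```bash
python3 -m handwheel '[{"travel":[-5,8.5,0],"twist":0,"claw":0},{"travel":[-10,17,0],"twist":0,"claw":0},{"travel":[-15,25,0],"twist":-3,"claw":0},{"travel":[-19.8,33.8,0],"twist":-7,"claw":0},{"travel":[-26,35.5,0],"twist":-7,"claw":0},{"travel":[-32,37,0],"twist":-7,"claw":0},{"travel":[-38.5,38.6,0],"twist":-7,"claw":0},{"travel":[-45,40.2,0],"twist":-7,"claw":0}]'
python3 - <<'E'
from h import *
go(jig(-.182,0,.025),78.5)
E
```

```text
t: 1.15
tcp_pos: [0.4107, 0.1163, 0.2312]
ee_rot: [2.431, 1.989, 0.001]
force: [-1.0, 0.5, 0.0]
width: 0.043
[-12.15   3.46  20.63] yaw 78.57 tilt 0.03 twist 0.07 q6 -1.1942063067465372
```

```bash
python3 -m handwheel '[{"travel":[-4,1.2,0],"twist":0,"claw":0},{"travel":[-8,2.4,0],"twist":0,"claw":0},{"travel":[-12.1,3.5,0],"twist":0,"claw":0},{"travel":[-12.1,3.5,0],"twist":0,"claw":0},{"travel":[-12.1,3.5,5],"twist":0,"claw":0},{"travel":[-12.1,3.5,10],"twist":0,"claw":0},{"travel":[-12.1,3.5,14],"twist":0,"claw":0},{"travel":[-12.1,3.5,14],"twist":0,"claw":0}]'
python3 - <<'E'
from h import *
go(jig(-.182,0,.025),78.5)
snap('wrist','w1.png');snap('top','t1.png')
i=cv2.imread('pics/t1.png'); cv2.imwrite('pics/c3.png',cv2.resize(i[165:345,195:435],None,fx=3.3,fy=3.3,interpolation=cv2.INTER_CUBIC))
E
```

```text
t: 2.15
tcp_pos: [0.4175, -0.006, 0.0891]
ee_rot: [-2.426, -1.986, 0.008]
force: [-0.6, 0.5, 0.4]
width: 0.0427
[-0.3   0.43  6.4 ] yaw 78.6 tilt 0.45 twist 0.1 q6 -1.4883101171369226
```

View pics/w1.png

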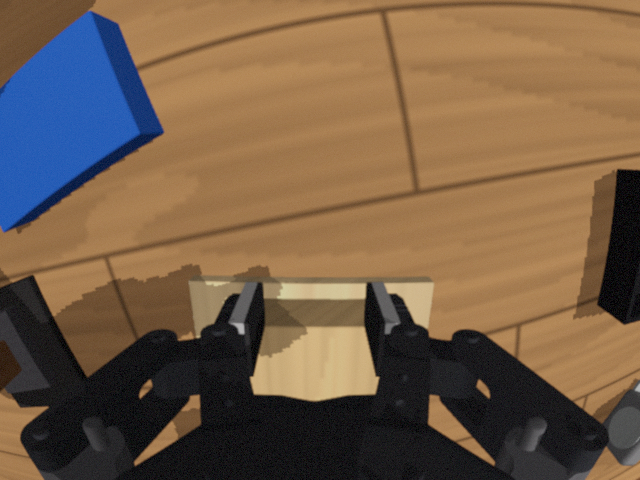

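View pics/c3.png

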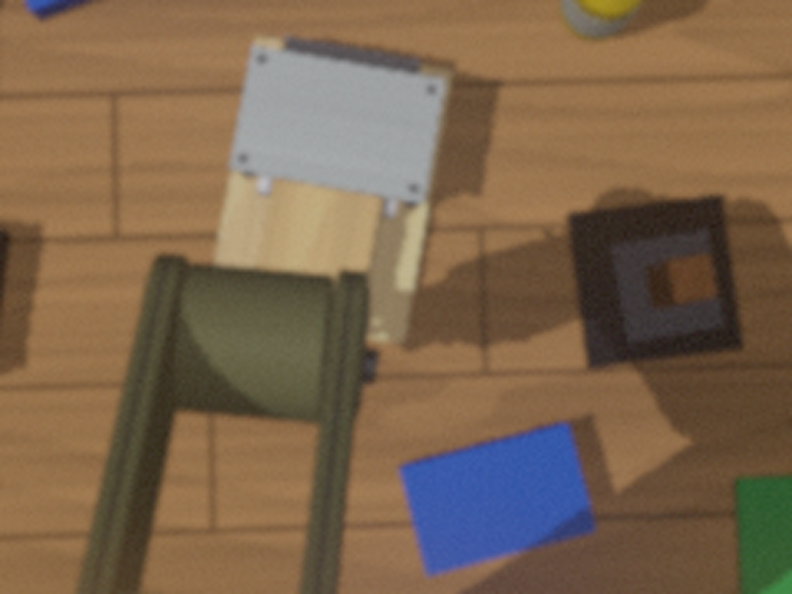

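The wrist view shows the base's near edge at row 290, centred at column 312, between the fingers at (250,320) and (380,320). The arm is lined up, so I'll go down in front of the offcut.

```bash
python3 -m handwheel '[{"travel":[-0.3,0.4,3],"twist":0,"claw":0},{"travel":[-0.3,0.4,6.2],"twist":0,"claw":0},{"travel":[-0.3,0.4,6.2],"twist":0,"claw":0},{"travel":[-0.3,0.4,6.2],"twist":0,"claw":0}]'
python3 - <<'E'
from h import *
go(jig(-.182,0,.027),78.5); go(jig(-.10,0,.027)); 
snap('wrist','w2.png');snap('side','s2.png')
i=cv2.imread('pics/s2.png'); cv2.imwrite('pics/c4.png',cv2.resize(i[155:345,225:425],None,fx=3,fy=3,interpolation=cv2.INTER_CUBIC))
E
```

```text
t: 2.75
tcp_pos: [0.4253, -0.011, 0.0309]
ee_rot: [2.43, 1.988, 0.003]
force: [0.0, 0.0, -0.8]
width: 0.0426
[ 0.04 -0.49  0.39] yaw 78.57 tilt 0.17 twist 0.07 q6 -1.4967534754956406
[0.03 7.71 0.41] yaw 78.57 tilt 0.17
```

View pics/c4.png

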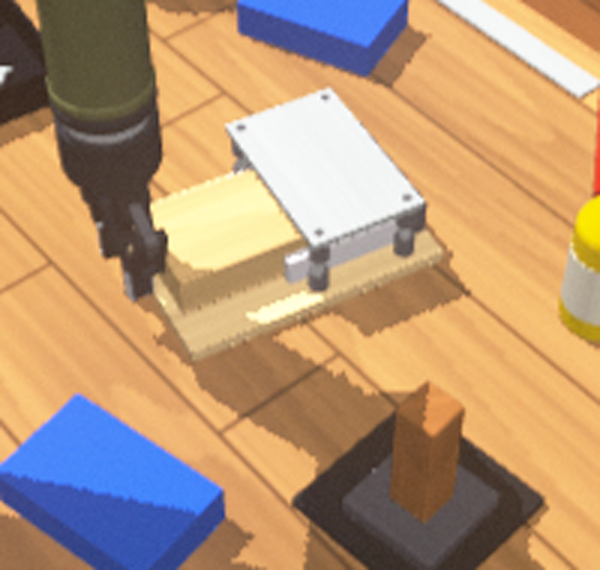

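View pics/w2.png

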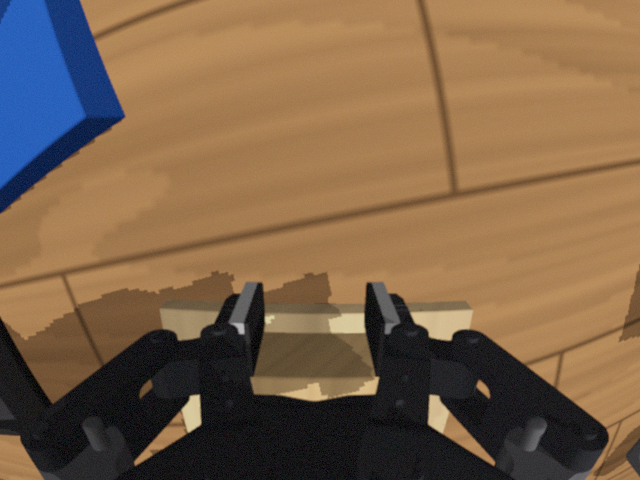

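```bash
python3 -m handwheel '[{"travel":[0,0.5,0.6],"twist":0,"claw":0},{"travel":[0,1.2,0.6],"twist":0,"claw":0},{"travel":[0,2.0,0.6],"twist":0,"claw":0},{"travel":[0,3,0.6],"twist":0,"claw":0},{"travel":[0,4,0.6],"twist":0,"claw":0},{"travel":[0,5,0.6],"twist":0,"claw":0},{"travel":[0,6,0.6],"twist":0,"claw":0},{"travel":[0,6.3,0.6],"twist":0,"claw":0}]'
python3 - <<'E'
from h import *
go(jig(-.101,0,.025),78.5)
snap('wrist','w3.png');snap('side','s3.png')
i=cv2.imread('pics/s3.png'); cv2.imwrite('pics/c5.png',cv2.resize(i[155:345,225:425],None,fx=3,fy=3,interpolation=cv2.INTER_CUBIC))
E
```

```text
t: 3.85
tcp_pos: [0.4869, -0.0238, 0.0233]
ee_rot: [2.431, 1.989, 0.001]
force: [-2.6, 0.2, 2.4]
width: 0.0426
[ 0.06  1.33 -0.17] yaw 78.56 tilt 0.05 twist 0.06 q6 -1.5065422913023039
```

View pics/c5.png

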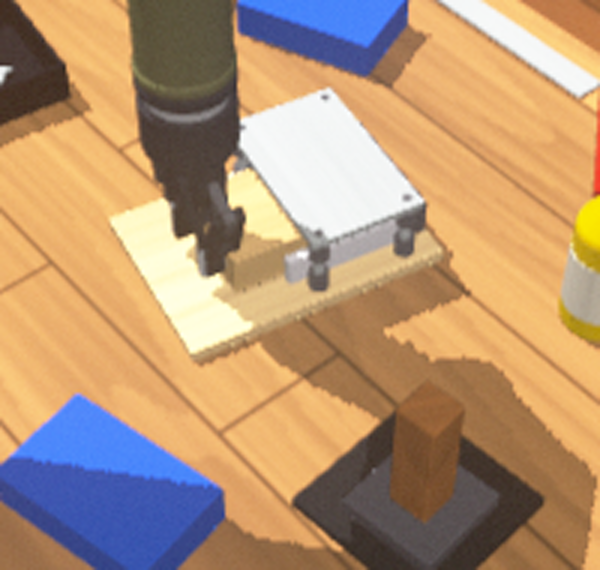

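The offcut is sliding, with about 2.6 N of push and roughly 13 mm left. I'll go on slowly and watch the force.

```bash
python3 -m handwheel '[{"travel":[0,0.4,-0.1],"twist":0,"claw":0},{"travel":[0,0.8,-0.1],"twist":0,"claw":0},{"travel":[0,1.0,-0.1],"twist":0,"claw":0},{"travel":[0,1.0,-0.1],"twist":0,"claw":0}]' && python3 -m handwheel '[{"travel":[0,0.2,0],"twist":0,"claw":0},{"travel":[0,0.2,0],"twist":0,"claw":0}]' && python3 -m handwheel '[{"travel":[0,0.2,0],"twist":0,"claw":0},{"travel":[0,0.2,0],"twist":0,"claw":0}]'
```

```text
t: 4.45
tcp_pos: [0.4955, -0.0255, 0.0243]
ee_rot: [2.432, 1.989, 0.0]
force: [-1.8, 0.4, -0.2]
width: 0.0428
t: 4.7
tcp_pos: [0.4977, -0.026, 0.0243]
ee_rot: [2.431, 1.989, 0.001]
force: [-1.3, 1.3, -0.4]
width: 0.0426
t: 4.95
tcp_pos: [0.4997, -0.0264, 0.0243]
ee_rot: [2.432, 1.989, 0.0]
force: [-2.6, 1.4, 1.0]
width: 0.0427
```

```bash
for i in 1; do python3 -m handwheel '[{"travel":[0,0.2,0],"twist":0,"claw":0},{"travel":[0,0.2,0],"twist":0,"claw":0}]'; python3 -m handwheel '[{"travel":[0,0.2,0],"twist":0,"claw":0},{"travel":[0,0.2,0],"twist":0,"claw":0}]';  done
python3 - <<'E'
from h import *
go(jig(-.101,0,.025),78.5)
E
```

```text
t: 5.2
tcp_pos: [0.4996, -0.0264, 0.0242]
ee_rot: [-2.43, -1.987, 0.003]
force: [-5.0, 1.3, 4.0]
width: 0.0427
t: 5.45
tcp_pos: [0.4995, -0.0264, 0.024]
ee_rot: [-2.428, -1.986, 0.007]
force: [-8.3, 1.6, 6.5]
width: 0.0429
[ 0.06  0.04 -0.1 ] yaw 78.56 tilt 0.39 twist 0.06 q6 -1.508801538624498
```

It stopped exactly where predicted and the force is building, so the end has met the stop. One more nudge to be sure, then back off and look.

```bash
python3 -m handwheel '[{"travel":[0,0.3,0],"twist":0,"claw":0},{"travel":[0,0.3,0],"twist":0,"claw":0},{"travel":[0,0.3,0],"twist":0,"claw":0}]' && python3 -m handwheel '[{"travel":[0,-1.5,0],"twist":0,"claw":0},{"travel":[0,-4,0],"twist":0,"claw":0},{"travel":[0,-4,-5],"twist":0,"claw":0.5},{"travel":[0,-4,-11],"twist":0,"claw":1},{"travel":[0,-4,-17],"twist":0,"claw":1},{"travel":[0,-4,-21],"twist":0,"claw":1},{"travel":[0,-4,-21],"twist":0,"claw":1}]'
python3 - <<'E'
from h import *
for a in (8,98): go([.467,-.309,.24],a)
snap('top','t4.png');snap('side','s4.png')
i=cv2.imread('pics/s4.png'); cv2.imwrite('pics/c6.png',cv2.resize(i[175:325,255:455],None,fx=4,fy=4,interpolation=cv2.INTER_CUBIC))
i=cv2.imread('pics/t4.png'); cv2.imwrite('pics/c7.png',cv2.resize(i[165:285,245:435],None,fx=4.2,fy=4.2,interpolation=cv2.INTER_CUBIC))
E
```

```text
t: 5.82
tcp_pos: [0.4995, -0.0264, 0.0236]
ee_rot: [-2.425, -1.983, 0.012]
force: [-12.6, 3.4, 10.3]
width: 0.0422
t: 6.7
tcp_pos: [0.4708, -0.0203, 0.2385]
ee_rot: [2.425, 1.983, 0.013]
force: [0.6, -0.2, -0.3]
width: 0.0853
[-28.37   5.35  -0.1 ] yaw 78.56 tilt 0.68 twist 70.56 q6 -1.5038201087465397
[-28.37   5.35  -0.1 ] yaw 78.56 tilt 0.68 twist -19.44 q6 -1.5038201087465397
```

View pics/c6.png

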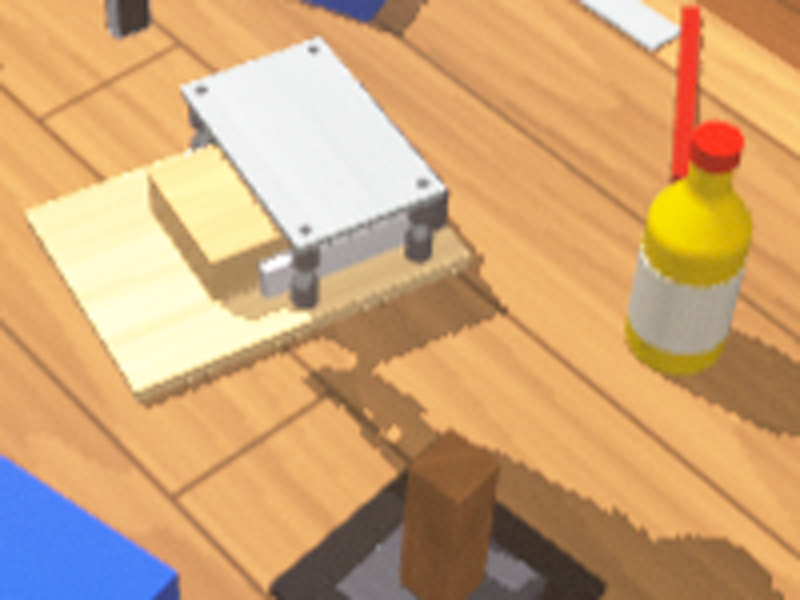

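View pics/c7.png

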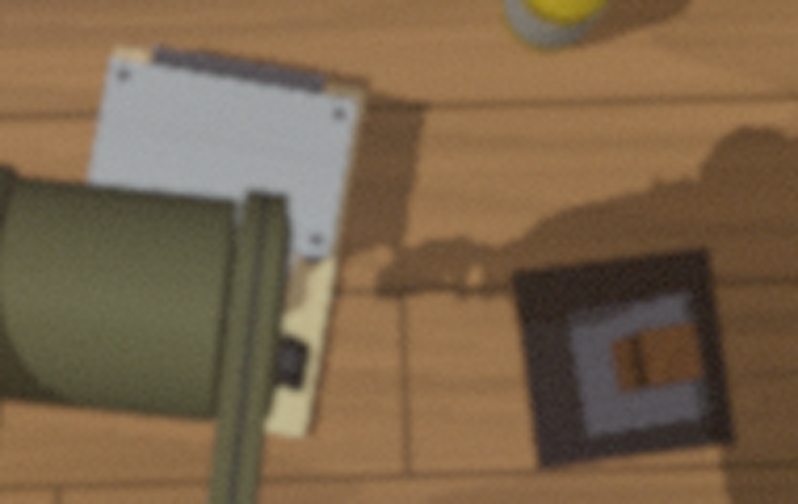

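```bash
python3 -m handwheel '[{"travel":[-4,0.8,0],"twist":10,"claw":1},{"travel":[-8,1.6,0],"twist":20,"claw":1},{"travel":[-12,2.4,0],"twist":30,"claw":1},{"travel":[-16,3.2,0],"twist":40,"claw":1},{"travel":[-20,3.9,0],"twist":50,"claw":1},{"travel":[-24,4.6,0],"twist":60,"claw":1},{"travel":[-28.4,5.3,0],"twist":70,"claw":1},{"travel":[-28.4,5.3,0],"twist":70.5,"claw":1}]'
python3 - <<'E'
from h import *
S=load('s4.png')
s=lambda p:(np.array(p)+.5)/4-.5+[255,175]
w=onz(S,s([(149,180),(210,262)]),.05); print(w); c,q=np.cos(JY),np.sin(JY)
print([(c*(p[0]-J[0])+q*(p[1]-J[1])) for p in w])
go([.467,-.309,.24],8)
E
```

```text
t: 7.8
tcp_pos: [0.462, -0.3113, 0.2318]
ee_rot: [-3.133, -0.214, 0.004]
force: [-0.0, 0.3, -0.8]
width: 0.0851
[[ 0.5157863   0.00830913  0.05      ]
 [ 0.50204383 -0.06933424  0.05      ]]
[np.float64(-0.09237065468176797), np.float64(-0.09035764681802369)]
[ 0.53 -0.16 -0.83] yaw 7.82 tilt 0.15 twist -0.18 q6 -0.8044632221502219
```

The near edge measures at jig x about -0.091, and home is -0.090, so the offcut is home. Next I'll look at the tamper from the wrist.

```bash
python3 -m handwheel '[{"travel":[0.5,-0.2,6],"twist":0,"claw":1},{"travel":[0.5,-0.2,8],"twist":0,"claw":1},{"travel":[0.5,-0.2,8],"twist":0,"claw":1}]'
python3 - <<'E'
from h import *
go([.467,-.309,.076],8)
snap('wrist','w5.png');snap('side','s5.png')
i=cv2.imread('pics/s5.png'); cv2.imwrite('pics/c8.png',cv2.resize(i[225:375,285:435],None,fx=4,fy=4,interpolation=cv2.INTER_CUBIC))
E
```

```text
t: 8.18
tcp_pos: [0.4652, -0.3034, 0.151]
ee_rot: [-3.128, -0.223, 0.009]
force: [-0.3, 0.5, 1.0]
width: 0.0854
[0.13 0.62 7.5 ] yaw 8.15 tilt 0.44 twist 0.15 q6 -0.7965729104514185
```

View pics/w5.png

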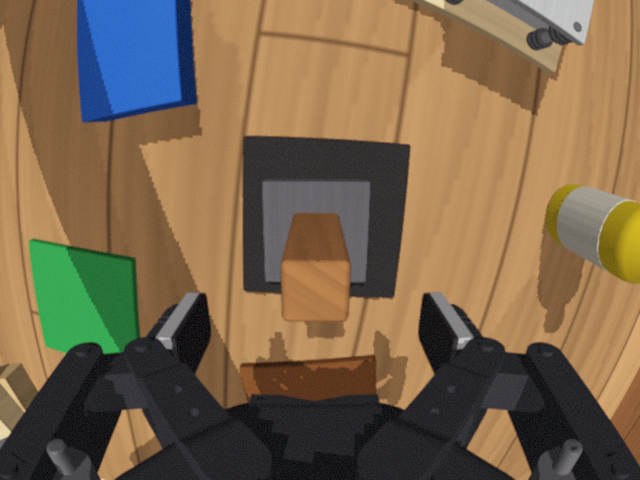

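View pics/c8.png

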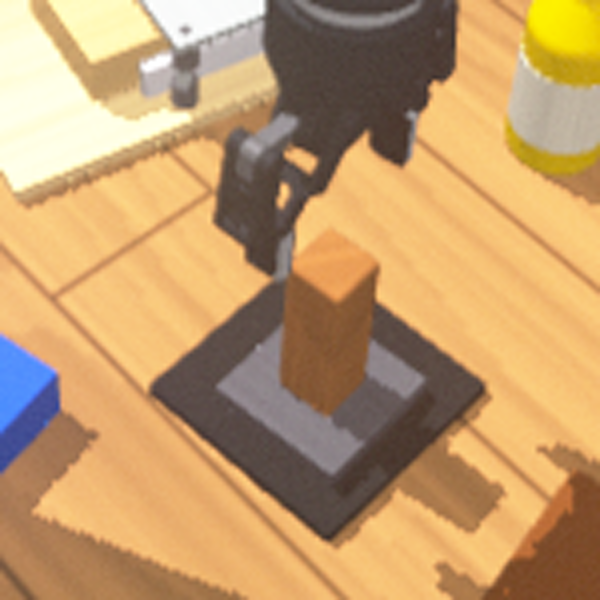

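The handle (columns 282–350, mid 316) is centred between the pads (about 195 and 435) and square to them. I'll go down and grip.

```bash
python3 -m handwheel '[{"travel":[0.1,0.6,2],"twist":0,"claw":1},{"travel":[0.1,0.6,5],"twist":0,"claw":1},{"travel":[0.1,0.6,7.4],"twist":0,"claw":1},{"travel":[0.1,0.6,7.4],"twist":0,"claw":1},{"travel":[0.1,0.6,7.4],"twist":0,"claw":1}]'
python3 - <<'E'
from h import *
go([.467,-.309,.076],8); print(arm.sense()['tcp_pos'])
snap('wrist','w6.png')
E
```

```text
t: 8.9
tcp_pos: [0.4702, -0.3124, 0.0819]
ee_rot: [3.132, 0.221, 0.003]
force: [0.1, 1.0, -0.1]
width: 0.0854
[-0.27 -0.38  0.58] yaw 8.08 tilt 0.16 twist 0.08 q6 -0.8022961261733408
[ 0.47022249 -0.31240211  0.08185644]
```

View pics/w6.png

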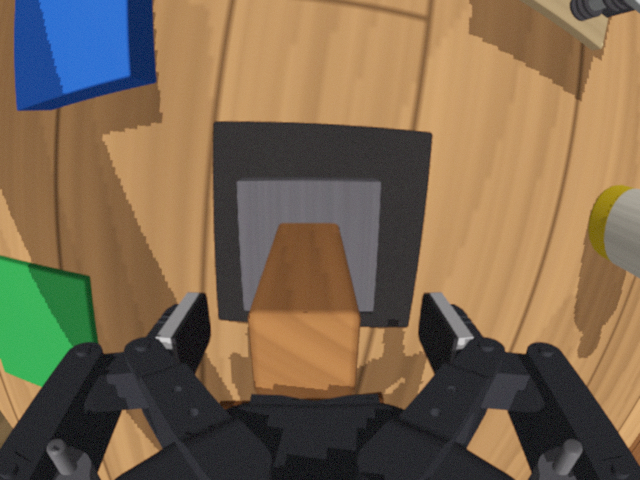

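```bash
python3 -m handwheel '[{"travel":[-0.3,-0.4,0.5],"twist":0,"claw":1},{"travel":[-0.3,-0.4,0.5],"twist":0,"claw":1},{"travel":[-0.3,-0.4,0.5],"twist":0,"claw":1}]'
python3 - <<'E'
from h import *
go([.467,-.309,.076],8)
E
```

```text
t: 9.32
tcp_pos: [0.4656, -0.3082, 0.0755]
ee_rot: [3.134, 0.221, 0.0]
force: [0.1, -0.3, 0.4]
width: 0.0853
[ 0.13  0.1  -0.05] yaw 8.07 tilt 0.02 twist 0.07 q6 -0.8011463600381985
```

```bash
python3 -m handwheel '[{"travel":[0.1,0.1,0],"twist":0,"claw":0},{"travel":[0.1,0.1,0],"twist":0,"claw":-0.5},{"travel":[0.1,0.1,0],"twist":0,"claw":-0.9},{"travel":[0.1,0.1,0],"twist":0,"claw":-0.9},{"travel":[0.1,0.1,0],"twist":0,"claw":-0.9},{"travel":[0.1,0.1,0],"twist":0,"claw":-0.9}]' 80
python3 - <<'E'
from h import *
s=arm.sense();print(s['tcp_pos'],s['ee_rot'],s['force'],s['torque'],s['width'])
E
```

```text
t: 10.07
tcp_pos: [0.4667, -0.3092, 0.0754]
ee_rot: [3.134, 0.221, -0.0]
force: [-0.1, -1.0, 2.3]
width: 0.0331
[ 0.46668308 -0.30915899  0.0754249 ] [ 3.13360044e+00  2.20987628e-01 -1.70649752e-05] [-0.12770888 -0.98553922  2.31174555] [0.04308426 0.03309451 0.07400326] 0.03307676693211703
```

```bash
python3 -m handwheel '[{"travel":[0,0,-1],"twist":0,"claw":-0.9},{"travel":[0,0,-4],"twist":0,"claw":-0.9},{"travel":[0,0,-8],"twist":0,"claw":-0.9},{"travel":[0,0,-12],"twist":0,"claw":-0.9},{"travel":[0,0,-12.5],"twist":0,"claw":-0.9},{"travel":[0,0,-12.5],"twist":0,"claw":-0.9},{"travel":[0,0,-12.5],"twist":0,"claw":-0.9}]'
python3 - <<'E'
from h import *
s=arm.sense();print(s['force'],s['torque'])
go(jig(0,0,.2),-11.5)
snap('wrist','w7.png');snap('side','s7.png')
i=cv2.imread('pics/s7.png'); cv2.imwrite('pics/c9.png',cv2.resize(i[175:375,255:455],None,fx=3,fy=3,interpolation=cv2.INTER_CUBIC))
E
```

```text
t: 10.95
tcp_pos: [0.4653, -0.3079, 0.1979]
ee_rot: [-3.131, -0.221, 0.006]
force: [0.0, 0.4, -5.5]
width: 0.0333
[ 0.00636603  0.42929124 -5.45486651] [-0.01799688 -0.04114496 -0.00487262]
[ 16.91 -24.06  -0.18] yaw 8.06 tilt 0.28 twist 19.56 q6 -0.8010601897548598
```

View pics/c9.png

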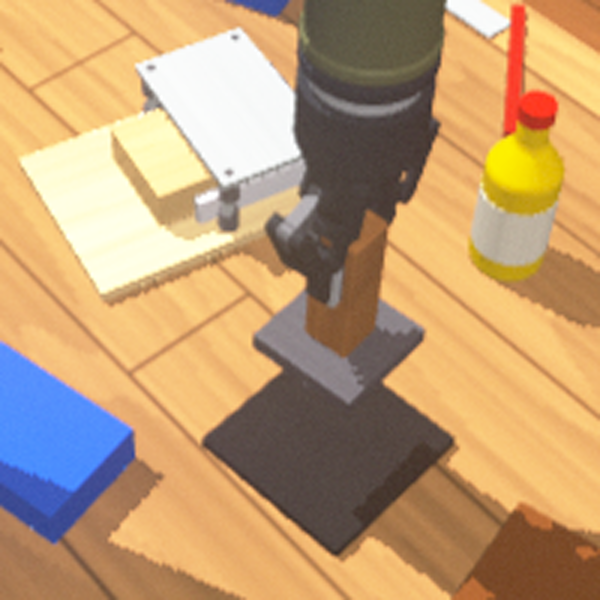

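View pics/w7.png

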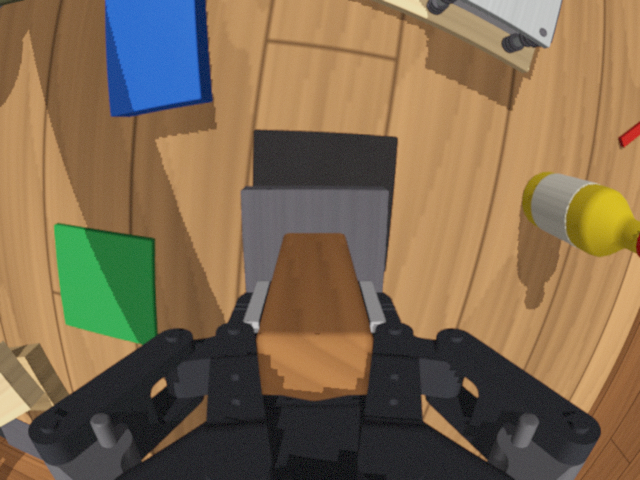

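The tamper is held straight and clear (a 5.5 N load matches about 0.5 kg). I'll carry it over the plate.

```bash
python3 -m handwheel '[{"travel":[2.5,-3.5,0],"twist":0,"claw":-0.9},{"travel":[5,-7,0],"twist":4,"claw":-0.9},{"travel":[7.5,-10.5,0],"twist":8,"claw":-0.9},{"travel":[10,-14,0],"twist":12,"claw":-0.9},{"travel":[12.5,-18,0],"twist":16,"claw":-0.9},{"travel":[15,-21.5,0],"twist":19.5,"claw":-0.9},{"travel":[16.9,-24.1,0],"twist":19.5,"claw":-0.9},{"travel":[16.9,-24.1,0],"twist":19.5,"claw":-0.9}]' && python3 -m handwheel '[{"travel":[0,0,0],"twist":0,"claw":-0.9},{"travel":[0,0,0],"twist":0,"claw":-0.9},{"travel":[0,0,0],"twist":0,"claw":-0.9}]'
python3 - <<'E'
from h import *
s=arm.sense();print(s['force'],s['torque'])
go(jig(0,0,.15),-11.5)
snap('wrist','w8.png');snap('side','s8.png')
i=cv2.imread('pics/s8.png'); cv2.imwrite('pics/c10.png',cv2.resize(i[145:345,255:455],None,fx=3,fy=3,interpolation=cv2.INTER_CUBIC))
E
```

```text
t: 12.05
tcp_pos: [0.601, -0.0442, 0.1989]
ee_rot: [-3.125, 0.308, 0.002]
force: [-0.1, -1.4, -5.4]
width: 0.0331
t: 12.42
tcp_pos: [0.5999, -0.0476, 0.2002]
ee_rot: [3.126, -0.315, -0.001]
force: [-0.6, 0.1, -5.4]
width: 0.0334
[-0.57655893  0.13208215 -5.3545163 ] [ 0.00123507  0.01268761 -0.06969957]
[-0.11 -0.14  5.02] yaw -11.51 tilt 0.02 twist -0.01 q6 0.051673609454312326
```

View pics/c10.png

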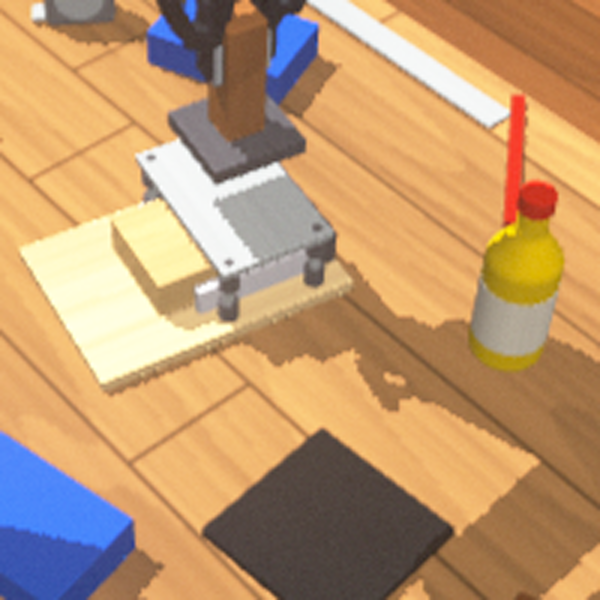

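View pics/w8.png

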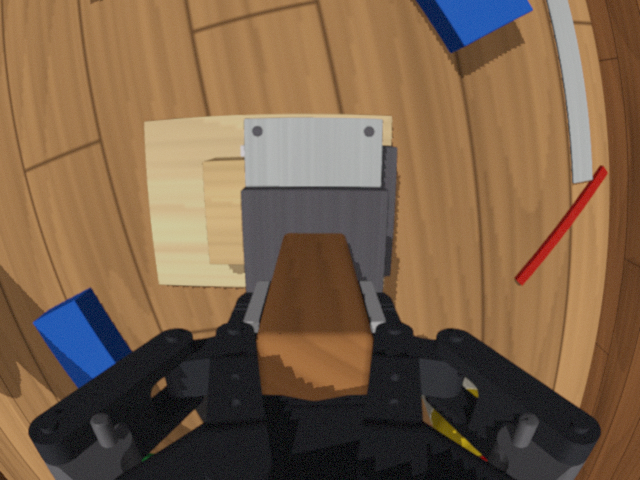

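The wrist view puts the foot (columns 242–387) centred over the plate (244–383). I'll correct 1 mm and go down.

```bash
python3 -m handwheel '[{"travel":[-0.1,-0.1,2],"twist":0,"claw":-0.9},{"travel":[-0.1,-0.1,4],"twist":0,"claw":-0.9},{"travel":[-0.1,-0.1,5.2],"twist":0,"claw":-0.9},{"travel":[-0.1,-0.1,5.2],"twist":0,"claw":-0.9},{"travel":[-0.1,-0.1,5.2],"twist":0,"claw":-0.9}]'
python3 - <<'E'
from h import *
go(jig(0,0,.14),-11.5)
print(arm.sense()['torque'])
snap('side','s9.png'); snap('wrist','w9.png')
i=cv2.imread('pics/s9.png'); cv2.imwrite('pics/c11.png',cv2.resize(i[165:315,275:425],None,fx=4,fy=4,interpolation=cv2.INTER_CUBIC))
E
```

```text
t: 13.15
tcp_pos: [0.6002, -0.0458, 0.149]
ee_rot: [3.126, -0.313, 0.002]
force: [-0.1, 0.6, -5.3]
width: 0.0329
[-0.11  0.05  0.9 ] yaw -11.45 tilt 0.08 twist 0.05 q6 0.05348976736916643
[ 0.0010008  -0.04860777 -0.024892  ]
```

View pics/c11.png

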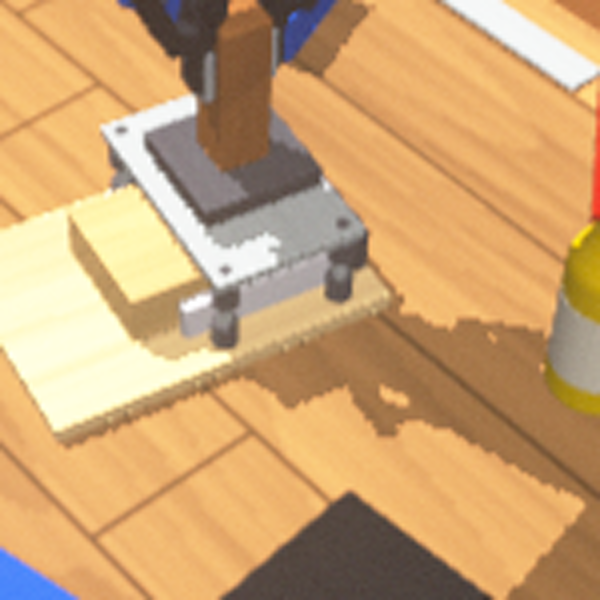

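```bash
python3 - <<'E'
from h import *
S=load('s9.png')
s=lambda p:(np.array(p)+.5)/4-.5+[275,165]
a=.04
print('foot',fit(onz(S,s([(145,128),(207,210),(322,168)]),.0976),[[-a,a],[-a,-a],[a,-a]]))
print('plate',fit(onz(S,s([(100,125),(216,291),(367,234)]),.075),[[-.05,.0775],[-.05,-.0775],[.05,-.0775]]))
E
python3 -m handwheel '[{"travel":[-0.1,0.0,0.4],"twist":0,"claw":-0.9},{"travel":[-0.1,0.0,0.8],"twist":0,"claw":-0.9},{"travel":[-0.1,0.0,1.2],"twist":0,"claw":-0.9},{"travel":[-0.1,0.0,1.2],"twist":0,"claw":-0.9}]'
python3 -m handwheel '[{"travel":[0,0.0,0.4],"twist":0,"claw":-0.9},{"travel":[0,0.0,0.6],"twist":0,"claw":-0.9},{"travel":[0,0.0,0.6],"twist":0,"claw":-0.9}]'
python3 - <<'E'
from h import *
s=arm.sense();print(s['tcp_pos'],s['force'],s['torque']);go(jig(0,0,.126),-11.5)
E
```

```text
foot (array([ 0.60232839, -0.0455191 ]), np.float64(-12.736003545857315), np.float64(0.0014144575755160593))
plate (array([ 0.59855783, -0.04723928]), np.float64(-13.081304544432976), np.float64(0.002414664437611194))
t: 13.75
tcp_pos: [0.5985, -0.0454, 0.1364]
ee_rot: [3.126, -0.313, -0.0]
force: [-2.1, -0.3, -0.7]
width: 0.0332
t: 14.12
tcp_pos: [0.5985, -0.0454, 0.1305]
ee_rot: [-3.126, 0.313, -0.0]
force: [-1.4, -0.2, 2.8]
width: 0.0335
[ 0.59854087 -0.04536267  0.13049862] [-1.44597467 -0.24211586  2.77158807] [4.18099919e-02 4.45372338e-01 2.66847305e-04]
[0.06 0.05 0.45] yaw -11.44 tilt 0.01 twist 0.06 q6 0.05365897788911411
```

```bash
python3 -m handwheel '[{"travel":[0,0.0,0.3],"twist":0,"claw":-0.9},{"travel":[0,0.0,0.5],"twist":0,"claw":-0.9},{"travel":[0,0.0,0.5],"twist":0,"claw":-0.9},{"travel":[0,0.0,0.5],"twist":0,"claw":-0.9}]'
python3 - <<'E'
from h import *
s=arm.sense();print(s['tcp_pos'],s['force'],s['torque']);go(jig(0,0,.126),-11.5)
snap('side','s10.png'); snap('wrist','w10.png')
i=cv2.imread('pics/s10.png'); cv2.imwrite('pics/c12.png',cv2.resize(i[165:315,275:425],None,fx=4,fy=4,interpolation=cv2.INTER_CUBIC))
E
```

```text
t: 14.62
tcp_pos: [0.5986, -0.0454, 0.1255]
ee_rot: [-3.126, 0.313, -0.0]
force: [-1.8, 0.7, 4.3]
width: 0.0336
[ 0.5985695  -0.04535791  0.12549708] [-1.75895075  0.73062386  4.28050389] [0.10339402 0.61252973 0.02928123]
[ 0.05  0.05 -0.05] yaw -11.44 tilt 0.01 twist 0.06 q6 0.05358913836712836
```

View pics/c12.png

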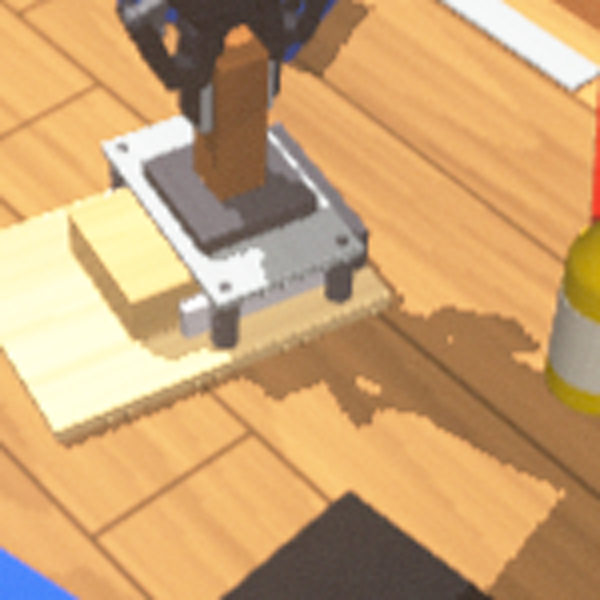

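View pics/w10.png

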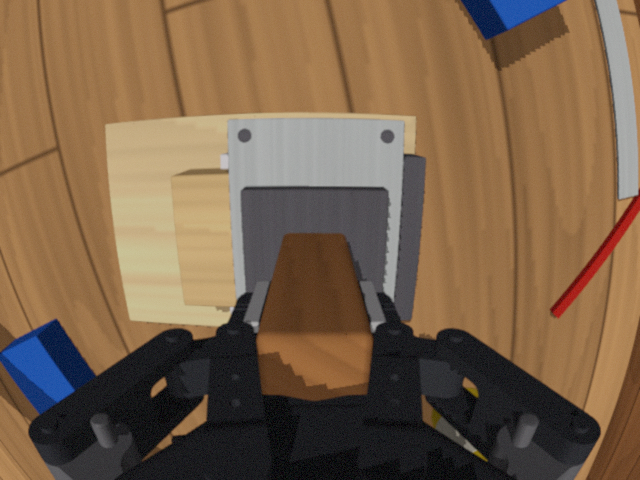

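Run:
```python
from h import *
S=load('s10.png')
for a,b in((-.05,.0775),(-.05,-.0775),(.05,-.0775),(.05,.0775)):
    q=[proj(S,jig(a,b,z))[0] for z in(.075,.06)]
    print([np.round((p-[275,165]+.5)*4-.5,1) for p in q])
a=cv2.resize(cv2.imread('pics/s9.png')[185:255,290:375],None,fx=6,fy=6,interpolation=cv2.INTER_CUBIC)
b=cv2.resize(cv2.imread('pics/s10.png')[185:255,290:375],None,fx=6,fy=6,interpolation=cv2.INTER_CUBIC)
cv2.imwrite('pics/c13.png',cv2.resize(np.hstack([a,b]),(800,330)))
cv2.imwrite('pics/c14.png',b)
```

```text
[array([ 99.6, 128.1]), array([100.5, 145.6])]
[array([218.6, 288. ]), array([218.5, 305.4])]
[array([366.3, 229.3]), array([364.8, 246.8])]
[array([239.4,  77.5]), array([239.1,  95.1])]
```

View pics/c14.png

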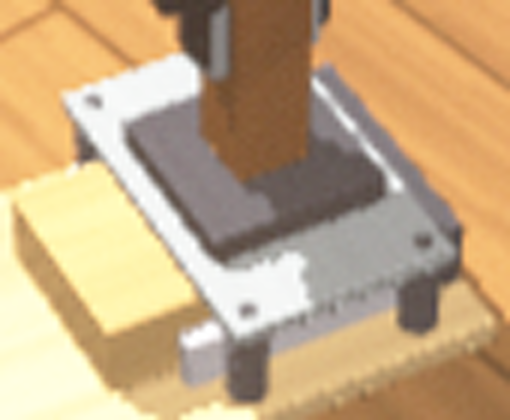

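The corners seen at (102,147), (216,306) and (367,245) match the prediction for bottomed out and level: (100,146), (218,305) and (365,247). I'll press slightly harder and hold.

```bash
python3 -m handwheel '[{"travel":[0,0,0.15],"twist":0,"claw":-0.9},{"travel":[0,0,0.15],"twist":0,"claw":-0.9},{"travel":[0,0,0.15],"twist":0,"claw":-0.9}]'; python3 -m handwheel '[{"travel":[0,0,0.15],"twist":0,"claw":-0.9},{"travel":[0,0,0.15],"twist":0,"claw":-0.9},{"travel":[0,0,0.15],"twist":0,"claw":-0.9},{"travel":[0,0,0.15],"twist":0,"claw":-0.9},{"travel":[0,0,0.15],"twist":0,"claw":-0.9},{"travel":[0,0,0.15],"twist":0,"claw":-0.9},{"travel":[0,0,0.15],"twist":0,"claw":-0.9},{"travel":[0,0,0.15],"twist":0,"claw":-0.9}]'
python3 - <<'E'
from h import *
s=arm.sense();print(s['tcp_pos'],s['force'],s['torque']);go(jig(0,0,.126),-11.5)
snap('side','s11.png')
b=cv2.resize(cv2.imread('pics/s11.png')[165:315,275:425],None,fx=4,fy=4,interpolation=cv2.INTER_CUBIC)
cv2.imwrite('pics/c15.png',b)
E
```

```text
t: 15.1
tcp_pos: [0.5986, -0.0454, 0.1251]
ee_rot: [3.126, -0.313, 0.001]
force: [-4.8, -0.2, 11.5]
width: 0.0332
t: 16.1
tcp_pos: [0.5986, -0.0454, 0.125]
ee_rot: [3.126, -0.313, 0.003]
force: [-6.6, 0.8, 19.6]
width: 0.0332
[ 0.5986136  -0.04543403  0.12502811] [-6.59086855  0.77040038 19.55119362] [ 0.17891076  1.58104096 -0.00648215]
[ 0.05  0.05 -0.1 ] yaw -11.44 tilt 0.1 twist 0.06 q6 0.05365552303916162
```

View pics/c15.png

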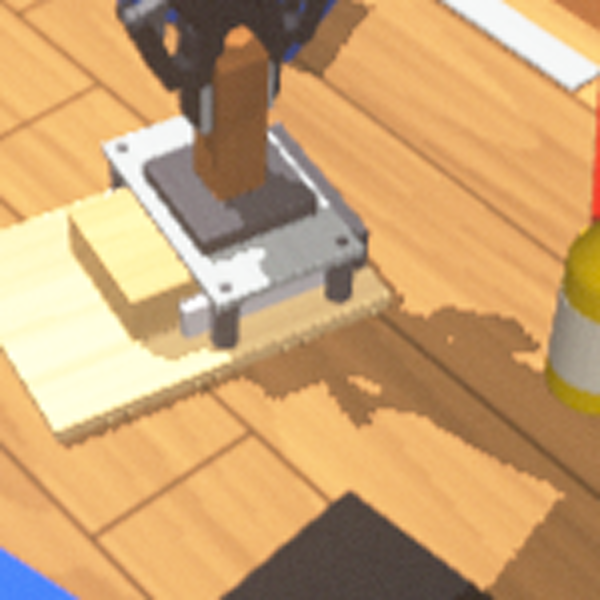

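The plate is hard down: the force climbs to about 25 N with the TCP fixed at z = 0.125, and it has been held for over a second. The picture is unchanged and level. Lifting off.

```bash
python3 -m handwheel '[{"travel":[0,0,-0.8],"twist":0,"claw":-0.9},{"travel":[0,0,-1.6],"twist":0,"claw":-0.9},{"travel":[0,0,-2.5],"twist":0,"claw":-0.9},{"travel":[0,0,-4.5],"twist":0,"claw":-0.9},{"travel":[0,0,-7],"twist":0,"claw":-0.9},{"travel":[0,0,-8],"twist":0,"claw":-0.9},{"travel":[0,0,-8],"twist":0,"claw":-0.9},{"travel":[0,0,-8],"twist":0,"claw":-0.9}]'
python3 - <<'E'
from h import *
s=arm.sense();print(s['tcp_pos'],s['force'],s['torque'])
T=snap('top','t12.png');snap('side','s12.png')
cv2.imwrite('pics/c16.png',cv2.resize(cv2.imread('pics/s12.png')[165:365,255:455],None,fx=3,fy=3,interpolation=cv2.INTER_CUBIC))
cv2.imwrite('pics/c17.png',cv2.resize(cv2.imread('pics/t12.png')[215:285,355:435],None,fx=8,fy=8,interpolation=cv2.INTER_CUBIC))
E
```

```text
t: 17.15
tcp_pos: [0.5976, -0.0452, 0.201]
ee_rot: [-3.126, 0.313, 0.004]
force: [-0.7, -0.6, -5.0]
width: 0.0335
[ 0.597623   -0.04522037  0.20097235] [-0.68852535 -0.5714687  -4.99395828] [0.01399324 0.00805877 0.01640698]
```

View pics/c16.png

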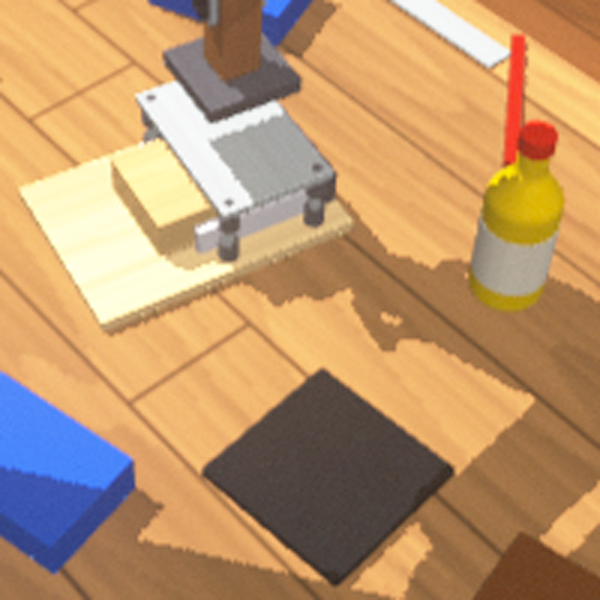

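View pics/c17.png

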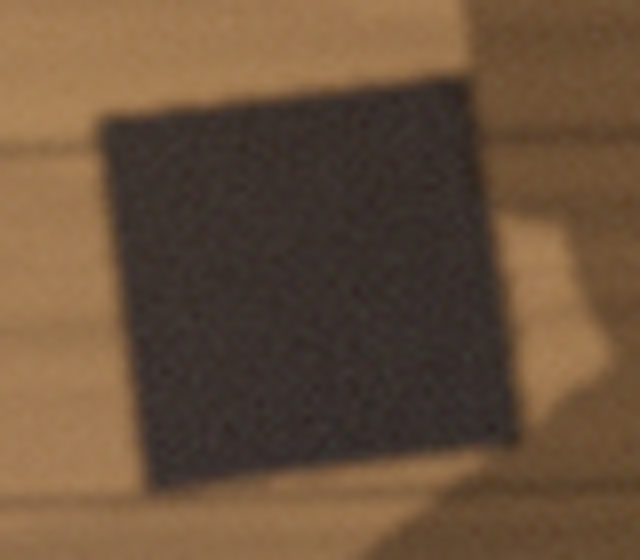

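The plate is back up, its corners at the rest position, and the offcut has stayed put. I'll refit the uncovered pad.

Run:
```python
from h import *
T=load('t12.png');S=load('s12.png'); a=.065;q=[[a,a],[a,-a],[-a,-a],[-a,a]]
c=lambda p:(np.array(p)+.5)/8-.5+[355,215]
s=lambda p:(np.array(p)+.5)/3-.5+[255,165]
print(fit(onz(T,c([(102,118),(470,78),(518,440),(150,488)]),.01),q))
print(fit(onz(S,s([(322,369),(454,469),(337,584),(203,471)]),.01),q))
go([.470,-.304,.2],7.5)
```

```text
(array([ 0.47203855, -0.30150039]), np.float64(5.129518673500976), np.float64(0.00297886038479378))
(array([ 0.47081488, -0.30467288]), np.float64(5.611415734388036), np.float64(0.0015757143112772876))
[-7.38 27.9   0.12] yaw -11.44 tilt 0.14 twist -18.94 q6 0.05362008686099808
```

```bash
python3 -m handwheel '[{"travel":[-1,4,0],"twist":0,"claw":-0.9},{"travel":[-2,8,0],"twist":-4,"claw":-0.9},{"travel":[-3.1,12,0],"twist":-8,"claw":-0.9},{"travel":[-4.2,16,0],"twist":-12,"claw":-0.9},{"travel":[-5.2,20,0],"twist":-16,"claw":-0.9},{"travel":[-6.2,24,0],"twist":-18,"claw":-0.9},{"travel":[-7.3,27.8,0],"twist":-18,"claw":-0.9},{"travel":[-7.3,27.8,0],"twist":-18,"claw":-0.9}]' && python3 -m handwheel '[{"travel":[0,0,0],"twist":0,"claw":-0.9},{"travel":[0,0,2],"twist":0,"claw":-0.9},{"travel":[0,0,5],"twist":0,"claw":-0.9},{"travel":[0,0,8],"twist":0,"claw":-0.9},{"travel":[0,0,9.5],"twist":0,"claw":-0.9},{"travel":[0,0,9.5],"twist":0,"claw":-0.9},{"travel":[0,0,9.5],"twist":0,"claw":-0.9}]'
python3 - <<'E'
from h import *
go([.4715,-.303,.0755],6.5); print(arm.sense()['force'])
snap('side','s13.png')
cv2.imwrite('pics/c18.png',cv2.resize(cv2.imread('pics/s13.png')[165:365,255:455],None,fx=3,fy=3,interpolation=cv2.INTER_CUBIC))
E
```

```text
t: 18.25
tcp_pos: [0.4703, -0.3059, 0.2016]
ee_rot: [3.136, 0.174, -0.002]
force: [0.2, 1.0, -4.6]
width: 0.0332
t: 19.12
tcp_pos: [0.4729, -0.3037, 0.1083]
ee_rot: [3.135, 0.181, 0.003]
force: [0.7, -0.2, -4.8]
width: 0.0336
[-0.14 -0.09  3.28] yaw 6.59 tilt 0.12 twist 0.09 q6 -0.7611920561522147
[ 0.68536182 -0.18225446 -4.77590925]
```

View pics/c18.png

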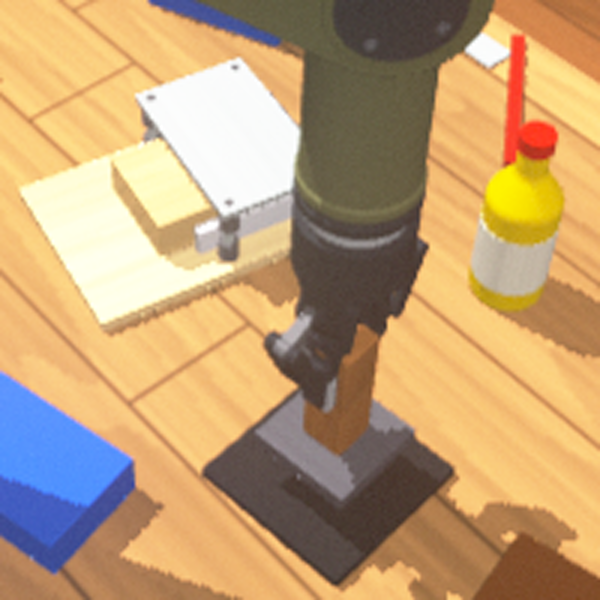

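The tamper hangs over the pad. Lowering the remaining 33 mm gently.

```bash
python3 -m handwheel '[{"travel":[0,0,1],"twist":0,"claw":-0.9},{"travel":[0,0,2],"twist":0,"claw":-0.9},{"travel":[0,0,2.7],"twist":0,"claw":-0.9},{"travel":[0,0,3.0],"twist":0,"claw":-0.9},{"travel":[0,0,3.0],"twist":0,"claw":-0.9},{"travel":[0,0,3.0],"twist":0,"claw":-0.9}]'
python3 - <<'E'
from h import *
go([.4715,-.303,.0755],6.5); print(arm.sense()['force'])
E
```

```text
t: 19.92
tcp_pos: [0.472, -0.3036, 0.0775]
ee_rot: [3.136, 0.18, 0.001]
force: [-0.7, -0.9, -4.9]
width: 0.0334
[-0.05 -0.06  0.2 ] yaw 6.56 tilt 0.03 twist 0.06 q6 -0.761261220969022
[-0.68610756 -0.94434659 -4.92892409]
```

```bash
python3 -m handwheel '[{"travel":[0,0,0.1],"twist":0,"claw":-0.9},{"travel":[0,0,0.2],"twist":0,"claw":-0.9},{"travel":[0,0,0.2],"twist":0,"claw":-0.9}]' && python3 -m handwheel '[{"travel":[0,0,0.05],"twist":0,"claw":-0.9},{"travel":[0,0,0.05],"twist":0,"claw":-0.9}]'
```

```text
t: 20.3
tcp_pos: [0.4719, -0.3033, 0.0754]
ee_rot: [-3.136, -0.18, -0.0]
force: [0.3, -0.1, -5.1]
width: 0.0332
t: 20.55
tcp_pos: [0.4719, -0.3034, 0.0754]
ee_rot: [3.136, 0.18, 0.001]
force: [-1.4, 1.8, 2.3]
width: 0.0333
```

Contact at z = 0.0754, the same height as at pick-up. Releasing slowly.

```bash
python3 -m handwheel '[{"travel":[0,0,0],"twist":0,"claw":-0.2},{"travel":[0,0,0],"twist":0,"claw":0.2},{"travel":[0,0,0],"twist":0,"claw":0.6},{"travel":[0,0,0],"twist":0,"claw":1},{"travel":[0,0,0],"twist":0,"claw":1},{"travel":[0,0,0],"twist":0,"claw":1}]' 40 && python3 -m handwheel '[{"travel":[0,0,-2],"twist":0,"claw":1},{"travel":[0,0,-5],"twist":0,"claw":1},{"travel":[0,0,-9],"twist":0,"claw":1},{"travel":[0,0,-14],"twist":0,"claw":1},{"travel":[0,0,-19],"twist":0,"claw":1},{"travel":[0,0,-19],"twist":0,"claw":1},{"travel":[0,0,-19],"twist":0,"claw":1}]'
python3 - <<'E'
from h import *
snap('side','s14.png');snap('top','t14.png');snap('wrist','w14.png')
cv2.imwrite('pics/c19.png',cv2.resize(cv2.imread('pics/s14.png')[165:365,255:455],None,fx=3,fy=3,interpolation=cv2.INTER_CUBIC))
E
```

```text
t: 21.3
tcp_pos: [0.4718, -0.3034, 0.0748]
ee_rot: [3.136, 0.18, 0.0]
force: [0.2, 0.1, 0.7]
width: 0.0856
t: 22.18
tcp_pos: [0.4714, -0.3031, 0.2646]
ee_rot: [-3.136, -0.18, 0.0]
force: [-0.4, -0.2, -0.5]
width: 0.0852
```

View pics/c19.png

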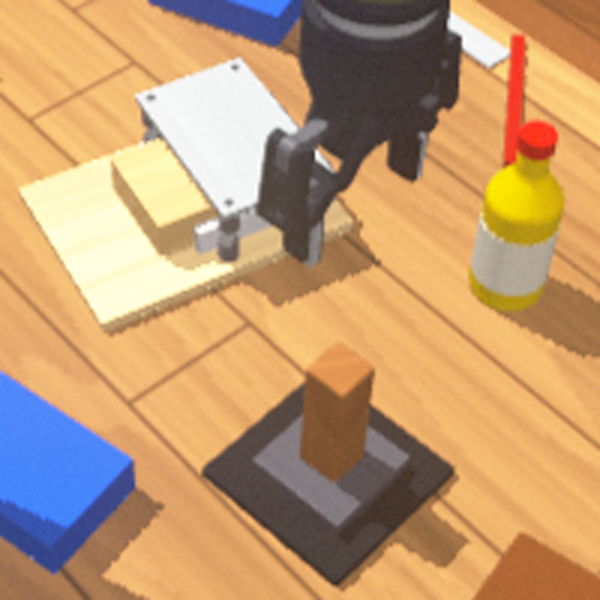

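View pics/t14.png

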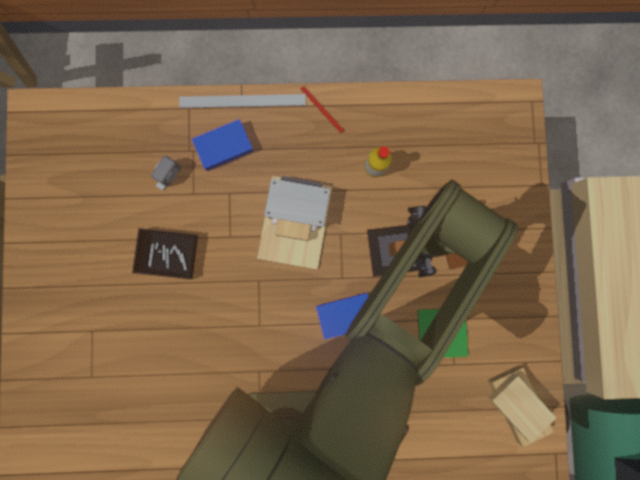

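The tamper stands upright inside the pad, the plate is up, and the bottle (378,160) and tape (165,172) have not moved. One last measurement of the offcut against the stop before handing in.

Run:
```python
from h import *
cv2.imwrite('pics/c20.png',cv2.resize(cv2.imread('pics/t14.png')[165:280,245:345],None,fx=5,fy=5,interpolation=cv2.INTER_CUBIC))
```

```text
(no output)
```

View pics/c20.png

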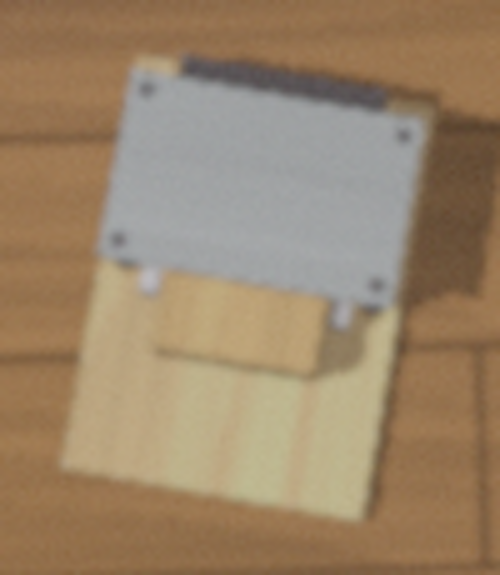

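Run:
```python
from h import *
T=load('t14.png'); c=lambda p:(np.array(p)+.5)/5-.5+[245,165]
w=onz(T,c([(155,351),(316,378)]),.05); b=onz(T,c([(62,468),(366,520)]),.012)
u=np.array([np.cos(JY),np.sin(JY)])
print('near - base edge (expect .070):',(w[:,:2]@u).mean()-(b[:,:2]@u).mean())
s=lambda p:(np.array(p)+.5)/3-.5+[255,165]
S=load('s14.png'); q=.017
print('handle',fit(onz(S,s([(304,373),(337,341),(375,367),(341,396)]),.13),[[-q,q],[q,q],[q,-q],[-q,-q]]))
print('foot',fit(onz(S,s([(252,461),(411,463),(342,527)]),.024),[[-.04,.04],[.04,-.04],[-.04,-.04]]))
```

```text
near - base edge (expect .070): 0.06812701013155531
handle (array([ 0.47091653, -0.30464972]), np.float64(8.225593517944727), np.float64(0.0025982347840136644))
foot (array([ 0.47186194, -0.30691966]), np.float64(5.670044557503415), np.float64(0.003580444255527837))
```

The offcut's near edge is 68 mm from the base edge (70 expected, within about 2 mm of reading error), and the contact force had built up at the stop. The foot and handle fits agree on (0.471, -0.306), so the tamper is upright and within 4 mm of the pad's centre. Handing in.

```bash
python3 -c "
from bench import arm
print(arm.sense()['t']); print(arm.hand_in())"
```

```text
22.325
the job is handed in; nothing more can be done
None
```

The job is done and was handed in at about 22 s; the interface reports no verdict.

- **Offcut:** I pushed it into the jig with the half-open fingers until it stopped where predicted and the push rose to about 13 N. My last readings put its near end 1 to 2 mm from the exact home position (68 mm from the base edge against 70). That is within the measuring error, so the contact at the stop is the stronger evidence.
- **Press:** I pressed the plate squarely down to its hard stop and held it for over a second. The contact force was about 25 N by the end and the tool's tilt was 0.1°. The plate's corners in the picture matched the bottomed-out, level position to within about 1 mm.
- **Tamper:** It stands upright on the black pad, its centre within about 4 mm of the pad's.
- **Everything else:** The plate sprang back up. The bottle, tape measure and tray had not visibly moved, and the gripper was open and clear of everything.
- **Checks that disagreed:** The first side-view fit of the rest pad was 9 mm off, because I misread a corner hidden by the tamper. I measured the pad again once it was uncovered, and both cameras then agreed to about 3 mm.

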